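Run the bearing housing under the screw press and press its bearing flush

ROBOT

A 6-joint arm with a two-finger parallel gripper is mounted at the origin on the work surface. World frame = base frame: x ahead of the robot, y to its left, z up, the work surface at z = 0. Lengths are in mm, angles in rad, forces in N, time in s.
With the tool pointing down it reaches from about 350 to 775 mm from the base axis. Payload 7.3 kg.
Tool frame: the origin (TCP) lies between the finger pads; the fingertips stand 14 mm ahead of it and the grasp point (between the pads) lies 5 mm behind it; y points along the fingers, z is the direction in which the jaws open and shut, and the axes are right-handed (so a half turn about y gives the same grasp; the last joint's range is limited). The gripper opens to 92 mm and grips with 3 to 60 N. Pads are 19 mm wide; open, the fingers measure 130 mm over their backs; the gripper's body (75 mm by 190 mm) begins 47 mm behind the grasp point.
Start: joints at [-1.313, 0.342, 1.524, -0, 1.275, -0.146], TCP at [206.304, -482.786, 240.741] pointing down, gripper open.
Joint ranges: [-2.53, 2.53], [-0.77, 2.02], [0.04, 2.7], [-1, 4.14], [0.28, 2.66], [-3.11, 3.11]. Speed limits (rad/s): [2.57, 2.57, 3.14, 3.14, 3.14, 3.14].

INTERFACE

Orientations are given as [roll, pitch, yaw] about the fixed x, y, z axes, in that order (R = Rz(yaw) Ry(pitch) Rx(roll)).
In Python, from plant import bot, vision, order gives the robot as it stands.
- The arm moves only by the tool apply_moves, never from a script. Its argument "rows" is a list of rows, each a list of 3 entries, a list of its own where there are three numbers: the shift along the tool's x, y, z in cm, then the turn about the tool's y in rad, then the finger opening in cm, from 0 to 9.18. A call has 1 to 5 rows; each row is the pose to reach, as a shift and turn from the pose measured when the call began, along the tool's axes at that moment; what a row does not reach only later rows make up. A row lasts 1/8 s, in which the tool goes at most 62.5 mm and 10.7 degrees, less where a joint would pass 70% of its speed; a pose out of reach is approached as far as the arm can. A call with a gripper value outside its range is refused whole. The fingers move at their own pace and stop on an object; the grip force is fixed at half the most. Time passes only in rows, so rows that repeat a pose let the fingers close. It gives the time, the measured TCP pose, the force and the opening at its end, in the units of the state.
- bot.get_obs(): the state, without advancing time (a new reading comes with each control period).
- vision.capture(name): name is "scene" or "top" or "wrist"; returns the picture (400x640x3 uint8, red, green, blue); there is no depth.
- vision.camera_info(name): a dict with "mtx" (3x3 intrinsics, pixels), "rvec" (rotation vector, rad) and "tvec" (3), from world to camera coordinates, as OpenCV has them. Camera axes: x right, y down, z forward; pixel columns grow to the right and rows downward; lengths in mm; the calibration is good to about 2 mm. The wrist camera is an equidistant fisheye: a pixel r from the principal point sees the ray r / f radians off the axis. A picture is of the moment at which its call begins: read the wrist's pose just before it. camera_info takes no time and is no camera call; for the wrist camera it gives the pose at the moment of the call.
- order.close_job(): hands the job in, once; it reports no verdict.
The state is a dict: "time": time; "joint_positions": joint angles; "dq": joint speeds; "tau": joint torques, N m; "tool_pos": TCP position; "tcp_rot": TCP orientation; "contact_force": force on the tool from outside, world axes, zero at the start; "moment": the same for the moment, N m; "grip_width": finger opening in mm.
Only numpy, scipy, OpenCV 4.12 (cv2) and the standard library are available. Lean on these libraries where they do the work, as an engineer would, in place of code of your own. Each camera call takes 0.05 s, during which the arm holds its last target.

TASK

Push the loading carriage into its guides and slide it under the press bridge until it is fully home against the end stop. Then wind the press down with the spokes of the capstan, clockwise seen from above, until the bearing sits flush with its housing, and let go. Do not start pressing before the carriage is home, and leave the other things on the bench where they are.

Things in the scene. Friction and masses are not known exactly. Their poses are not given: they have to be found in the camera images.
- press: Fixed bench screw press. Origin on the table below the screw axis; y runs along the bed from the end stop to the open loading end (+y), z up. Bed plate 210 mm wide (x), y from -110 to 250 mm, its surface 42 mm above the table. Two 24 mm steel columns at x = +-85 mm, y = 0, carry a grey bridge 214 mm wide, 50 mm deep (y +-25 mm), from 138 to 175 mm above the table.
- press_home (a point): Point on the bed surface on the screw axis (press frame 0, 0, 42 mm), axes as the press. The carriage is fully home, its plate against the stop block, when its origin is here. The face of the stop block is at y = -50 mm.
- press_mouth (a point): Middle of the mouth of the guides, on the bed surface at press y = 88 mm, axes as the press. Two guide strips, 16 mm high, with inner faces 104 mm apart (x = +-52 mm), run from y = -60 to 55 mm and then flare outwards at about 25 degrees to a mouth about 138 mm wide.
- carriage: Loose aluminium loading carriage, about 0.75 kg, resting on the bed. Origin: centre of the underside of its 100 x 100 x 10 mm plate; y points back along its flat tail bar (32 mm wide, to y = 204 mm, overhanging the bed's end), z up. It starts outside the guides, 145 to 175 mm short of home, up to 7 degrees askew and 7 mm off the middle; it slides with 3 to 8 N.
- carriage_grip (a point): On the upright black grip of the carriage's tail: block 16 mm thick (carriage x), 40 mm long (y), from 10 to 56 mm above the carriage's underside. The point lies on its mid-plane, 180 mm behind the carriage's origin and 40 mm above its underside. Axes as the carriage.
- housing_top (a point): Centre of the top rim of the cast bearing housing bolted on the carriage (foot 84 x 76 mm, round boss 72 mm in diameter), above the carriage's origin, 54 mm above its underside.
- bearing (a joint): How far the steel ball bearing (51 mm in diameter) has been pressed into the housing, m: 0 = standing 8 mm above the rim, 0.008 = flush, on its shoulder. Starts between 0 and 0.0015. Tight in its bore: takes about 35 N to move and stays where it is pressed.
- bearing_top (a point): Centre of the top face of the bearing; flush when level with housing_top.
- capstan (a joint): Angle of the press capstan, rad, growing clockwise seen from above, which lowers the ram 5.73 mm per rad (36 mm per turn). Range 0 to 4.6, starts between 0 and 1.0. The bearing is flush at about 3.75 rad, where the capstan comes to a hard stop. Turning takes about 2 N at a spoke when free, 4 to 6 N while pressing; it stays where it is left.
- capstan_hub (a point): Centre of the capstan hub, on the screw axis at the height of the spokes: 243 mm above the table at joint 0, sinking with the ram to about 221 mm. Hub 42 mm in diameter, 20 mm above and 18 mm below this point. Four level spokes 12 mm thick end in black balls 22 mm in diameter, 80 mm from the axis. The point turns with it: its x and y axes lie along spokes (at joint 0 the press's x and y).
- ram: The screw with its pressing pad, moved by the capstan (goes straight down, does not turn). Origin: centre of the underside of the flat round pad, 38 mm in diameter, under the bridge, 117.5 mm above the table at capstan 0. It stands 7 to 16 mm above the bearing while the carriage slides in.
- offcut: Bystander: the short offcut of slotted aluminium profile, 160 x 30 x 30 mm, lying across the press bed's stop end, right of it; loose, to be left where it is. Origin under its middle.
- spare_housing: Bystander: the spare housing, 84 x 76 x 44 mm, without bearing, on the far side of the press; loose, to be left where it is. Origin under its middle.
- wrench: Bystander: the open-end wrench, on the far side of the press bed; loose, to be left where it is. Origin under its middle.
- grease_jar: Bystander: the grease jar, 64 mm in diameter, 62 mm high, on the robot's side of the press; loose, to be left where it is. Origin under its middle.
- screwdriver: Bystander: the screwdriver, lying at the robot's right front; loose, to be left where it is. Origin under its middle.
- caliper: Bystander: the caliper, 210 mm long, lying to the right of the press; loose, to be left where it is. Origin under its middle.
- parts_tray: Bystander: the parts tray, grey, 160 x 240 x 50 mm, with spare bearings, at the left; loose, to be left where it is. Origin under its middle.

How it is judged (in metres and radians):
On the way, in this order (a step that is already met when the one before it is completed fails the run):
1. the carriage is fully home against the end stop, the bearing still standing proud (y of carriage in the frame of press_home between -0.004 and 0.003 m and x of carriage in the frame of press_home between -0.005 and 0.005 m and z of carriage in the frame of press_home below 0.004 m and value of joint bearing below 0.003 m), for 0.2 s.
2. the capstan has been wound down and has pressed the bearing flush, the carriage still home (y of carriage in the frame of press_home between -0.004 and 0.003 m and x of carriage in the frame of press_home between -0.005 and 0.005 m and z of carriage in the frame of press_home below 0.004 m and value of joint bearing above 0.007 m and value of joint capstan above 3.4 rad), for 0.1 s.
At the end, for the whole second after the job is handed in: The carriage stands home flat on the bed between the guides, within 3 mm of the end stop, the bearing is pressed flush with the housing to within 1 mm, and the carriage and the capstan are at rest (y of carriage in the frame of press_home between -0.004 and 0.003 m and x of carriage in the frame of press_home between -0.005 and 0.005 m and z of carriage in the frame of press_home below 0.004 m and value of joint bearing above 0.007 m and linear speed of carriage below 0.01 m/s and velocity of joint capstan between -0.05 and 0.05 rad/s); the robot touches nothing.
It fails at once if the ram presses on the bearing while the carriage is not home (more than 5 mm short of the stop) (contact force between ram and carriage above 3 N and y of carriage in the frame of press_home above 0.005 m).
It fails at once if another thing on the bench is moved more than 30 mm (distance of any of offcut, spare_housing, wrench, grease_jar, screwdriver, caliper, parts_tray from where it was at the start of the episode above 0.03 m).
It also fails if it takes over 69 s, if anything falls off the work surface, if the arm or the gripper's body presses on something with over 40 N, if the wrist force passes 120 N, or if a joint passes its speed limit or range.

## Working session

There is one attempt and no reset: what is moved stays moved. The work goes in short steps, Python scripts to look and compute and a tool call to move; the robot and the scene stay as the last step left them, time stands still between calls to the robot, and variables do not carry over. Pictures are saved under pics/ and viewed, and the job is handed in when it is done.

Besides the shell and the picture viewer there is one more tool, called after "Emit:" as name(argument=value, ...), one argument or row to a line, values as JSON. apply_moves: Moves the arm, as the interface text tells. Its arguments: {"type":"object","properties":{"rows":{"type":"array","items":{"type":"array"}}},"required":["rows"]}

```bash
ls; mkdir -p pics; python3 - <<'E'
from plant import bot,vision,order
import cv2,numpy as np
o=bot.get_obs();print(o)
for n in ["scene","top","wrist"]:
    i=vision.camera_info(n);print(n,i)
    im=vision.capture(n);cv2.imwrite(f"pics/a_{n}.png",im[:,:,::-1])
E
```

```text
pics
{'time': 0.0, 'joint_positions': array([-1.31299484e+00,  3.42684120e-01,  1.52500586e+00,  1.59996901e-06,
        1.27540589e+00, -1.46006177e-01]), 'dq': array([-0.00149485,  0.00118915,  0.00017514, -0.00072202, -0.0003343 ,
        0.00063829]), 'tau': array([-1.24550301e-03, -4.31246173e+01, -2.44222587e+01,  7.16038956e-02,
        5.59325656e-02, -1.30313178e-04]), 'tool_pos': array([ 206.20336658, -482.39224909,  240.06887954]), 'tcp_rot': array([-1.57228333e+00,  2.20213896e-04, -2.73778562e+00]), 'contact_force': array([0.0488505 , 0.1954687 , 0.87379801]), 'moment': array([-0.06850398,  0.01451674, -0.01014869]), 'grip_width': 92.00761291305494}
scene {'mtx': array([[379.04993839,   0.        , 324.45658849],
       [  0.        , 379.04993839, 198.5528698 ],
       [  0.        ,   0.        ,   1.        ]]), 'rvec': array([ 1.3384033 ,  2.25887967, -0.85201092]), 'tvec': array([ 217.74137151, -250.23419521, 1610.3423586 ])}
top {'mtx': array([[372.08795269,   0.        , 319.90785093],
       [  0.        , 372.08795269, 193.94127585],
       [  0.        ,   0.        ,   1.        ]]), 'rvec': array([ 2.17912547, -2.20742596,  0.05448564]), 'tvec': array([  49.14398145,  526.62056468, 1256.23994087])}
wrist {'mtx': array([[309.70691629,   0.        , 310.28296849],
       [  0.        , 309.70691629, 193.38582246],
       [  0.        ,   0.        ,   1.        ]]), 'rvec': array([-2.43578077,  1.60675   ,  0.2119381 ]), 'tvec': array([-524.22065231,  -33.20118839,  389.14690358])}
```

View pics/a_scene.png

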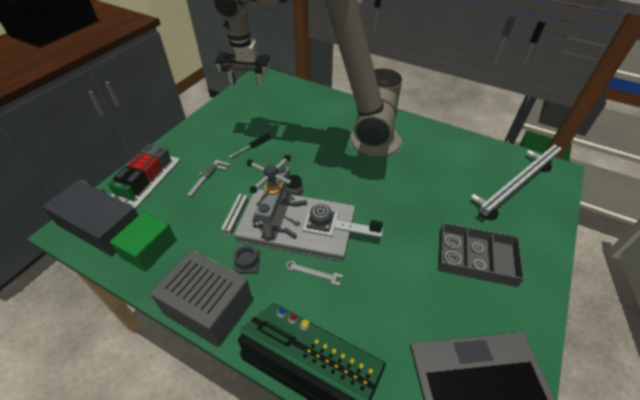

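View pics/a_top.png

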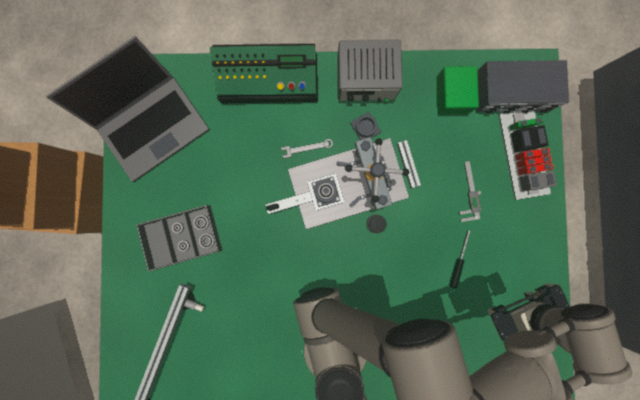

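View pics/a_wrist.png

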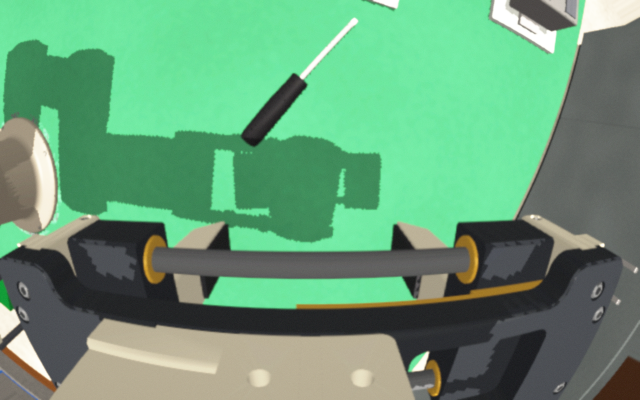

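The scene and top views show the press at top pixels (290–410, 140–230). The carriage is left of it, with the tail grip near (272,208). Next I zoom in.

```bash
cat > h.py <<'E'
import cv2,numpy as np
from plant import bot,vision,order
from scipy.spatial.transform import Rotation as Ro
def cam(n):
    i=vision.camera_info(n);return i['mtx'],cv2.Rodrigues(i['rvec'])[0],i['tvec']
def ray(n,p,c=None):
    K,R,t=c or cam(n)
    d=np.array([(p[0]-K[0,2])/K[0,0],(p[1]-K[1,2])/K[1,1],1.])
    if n=='wrist':
        r=np.hypot(d[0],d[1]);d=np.array([d[0]/r*np.sin(r),d[1]/r*np.sin(r),np.cos(r)])
    return -R.T@t,R.T@d
def onz(n,p,z,c=None):
    o,d=ray(n,p,c);return o+d*(z-o[2])/d[2]
def proj(n,X,c=None):
    K,R,t=c or cam(n);q=R@np.asarray(X,float)+t
    if n=='wrist':
        th=np.arctan2(np.hypot(q[0],q[1]),q[2]);u=q[:2]/max(np.hypot(q[0],q[1]),1e-9)*th
    else:u=q[:2]/q[2]
    return K[:2,:2]@u+K[:2,2]
E
python3 - <<'E'
import cv2
t=cv2.imread('pics/a_top.png')[115:240,255:425]
cv2.imwrite('pics/b_top.png',cv2.resize(t,None,fx=4.6,fy=4.6,interpolation=cv2.INTER_CUBIC))
t=cv2.imread('pics/a_scene.png')[145:275,215:395]
cv2.imwrite('pics/b_scene.png',cv2.resize(t,None,fx=4.4,fy=4.4,interpolation=cv2.INTER_CUBIC))
E
```

```text
(no output)
```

View pics/b_top.png

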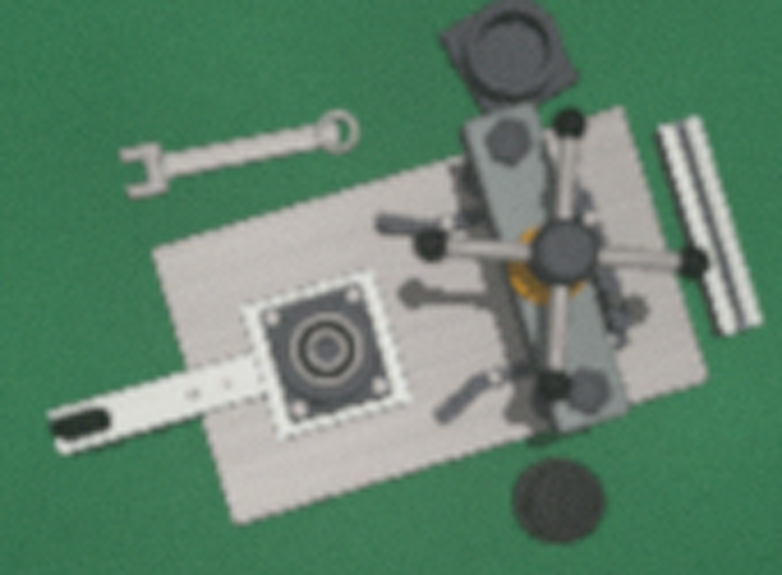

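View pics/b_scene.png

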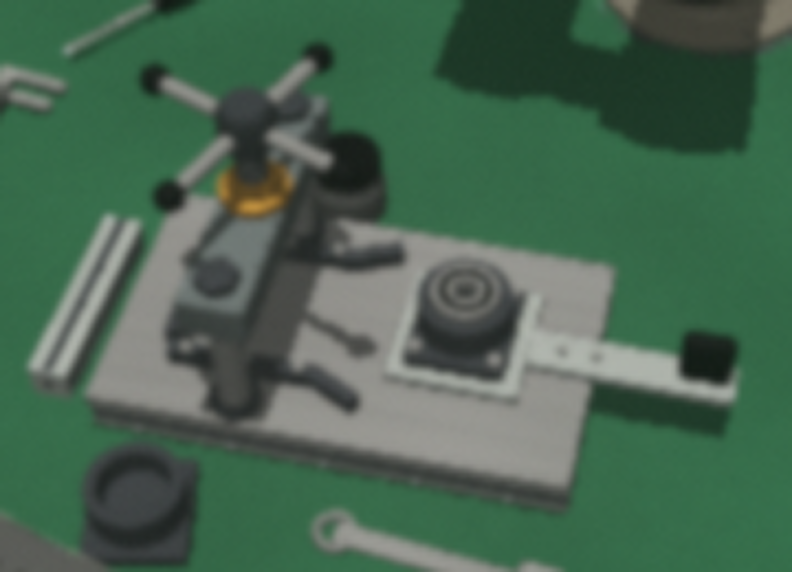

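The top crop shows the bed corners at (155,250), (235,523), (625,108) and (707,378). The capstan balls are at (570,122), (430,244), (692,262) and (553,385), with the hub at (565,252). The grip is at (80,424) and the plate corners at (243,308), (372,272), (410,400) and (283,438).

```bash
python3 - <<'E'
from h import *
f=lambda p:(255+(p[0]+.5)/4.6-.5,115+(p[1]+.5)/4.6-.5)
c=cam('top')
P=[onz('top',f(p),42,c) for p in [(155,250),(235,523),(625,108),(707,378)]]
print(np.round(P,1))
# press local: corner A(155,250): open end y=250; far x
yv=(P[0]-P[2]+P[1]-P[3]);yv/=np.linalg.norm(yv);print('press yaw of y',np.degrees(np.arctan2(yv[1],yv[0])),'len',[np.linalg.norm(P[0]-P[2]),np.linalg.norm(P[1]-P[3]),np.linalg.norm(P[0]-P[1]),np.linalg.norm(P[2]-P[3])])
cen=np.mean(P,0);O=cen-70*yv;print('origin from bed',O)
B=np.array([onz('top',f(p),240,c) for p in [(570,122),(430,244),(692,262),(553,385)]])
print('balls',np.round(B,1));bc=B.mean(0);print('bc',bc,np.linalg.norm(B-bc,axis=1))
for b in B:print(np.degrees(np.arctan2(*(b-bc)[:2][::-1])))
xv=np.array([yv[1],-yv[0],0]);print('xv',xv,'x yaw',np.degrees(np.arctan2(xv[1],xv[0])))
Q=np.array([onz('top',f(p),52,c) for p in [(243,308),(372,272),(410,400),(283,438)]]);q=Q.mean(0)
print('carriage',q,'sides',[np.linalg.norm(Q[i]-Q[i-1]) for i in range(4)])
g=onz('top',f((80,424)),98,c);print('grip top',g)
d=(Q[0]+Q[3]-Q[1]-Q[2]);print('car yaw y',np.degrees(np.arctan2(d[1],d[0])),'from grip',np.degrees(np.arctan2(*(g-q)[:2][::-1])),np.linalg.norm((g-q)[:2]))
print('in press',(q-O)@xv,(q-O)@yv)
o2=bc.copy();print('in press (hub)',(q-o2)@xv,(q-o2)@yv)
E
```

```text
[[ 610.9  147.1   42. ]
 [ 412.    91.    42. ]
 [ 710.7 -197.4   42. ]
 [ 512.4 -252.3   42. ]]
press yaw of y 106.22639539365368 len [np.float64(358.66365340300126), np.float64(357.6409832720357), np.float64(206.67787451873625), np.float64(205.74879556414265)]
origin from bed [ 581.08407606 -120.13401095   42.        ]
balls [[ 662.5 -125.7  240. ]
 [ 588.4  -38.5  240. ]
 [ 575.2 -198.4  240. ]
 [ 501.1 -112.   240. ]]
bc [ 581.78811431 -118.65946204  240.        ] [81.04842504 80.41648688 80.04924739 81.00567233]
-5.000252918435106
85.30504122986778
-94.7247542356009
175.25934566079357
xv [0.96016506 0.27943347 0.        ] x yaw 16.226395393653675
carriage [532.57586822  22.98758815  52.        ] sides [np.float64(98.02811601670963), np.float64(96.64946157431828), np.float64(96.31445881975057), np.float64(95.28117077021221)]
grip top [483.83578728 195.12683342  98.        ]
car yaw y 105.39928301205572 from grip 105.80911660537136 178.90644273652143
in press -6.582920935231595 150.9751751470951
in press (hub) -7.6709521801762595 149.75609665897696
```

Press is at about (581, -119.5) with yaw 16.2°. Capstan angle is about 21° (0.37 rad). The carriage is at about press (-7, 150), roughly square, and its grip is near (484, 196). All of this fits the given sizes. Next I work out the moves.

```bash
cat >> h.py <<'E'
def plan(tgt,yawdeg):
    o=bot.get_obs();R=Ro.from_euler('xyz',o['tcp_rot']).as_matrix()
    s=R.T@(np.array(tgt,float)-o['tool_pos'])/10
    y=np.arctan2(R[1,0],R[0,0]);dy=(np.radians(yawdeg)-y+np.pi)%(2*np.pi)-np.pi
    print('t',round(o['time'],2),'pos',np.round(o['tool_pos'],1),'yaw',round(np.degrees(y),1),'F',np.round(o['contact_force'],1),'w',round(o['grip_width'],1),'j',np.round(o['joint_positions'],2))
    print('shift cm',np.round(s,2),'turn',round(-dy,3),'rows >=',round(max(np.linalg.norm(s)/6.25,abs(dy)/.186),1))
E
python3 - <<'E'
from h import *
K,R,t=cam('wrist');o=bot.get_obs();T=Ro.from_euler('xyz',o['tcp_rot']).as_matrix()
print('cam in tool',T.T@(-R.T@t-o['tool_pos']),'axis',T.T@R[2])
plan((484,196,300),-74.2)
E
```

```text
cam in tool [-6.81758920e+01 -1.43655568e+02 -6.29935475e-02] axis [ 2.57203919e-01  9.66357151e-01 -1.60785925e-05]
t 0.15 pos [ 206.2 -482.5  240.2] yaw -156.9 F [ 0.9  0.1 -1.3] w 91.7 j [-1.31  0.34  1.52 -0.    1.28 -0.15]
shift cm [-52.2   -5.91 -51.49] turn -1.443 rows >= 11.8
```

Emit:
apply_moves(
  rows=[
    [[-2,-5.5,-2],-0.1,6],
    [[-6,-6,-6],-0.22,6],
    [[-10,-6,-10],-0.34,6],
    [[-14,-6,-14],-0.46,6],
    [[-18,-6,-18],-0.58,6],
  ],
)

```text
time: 0.78
tool_pos: [301.3, -244.6, 300.4]
tcp_rot: [-1.571, 0.001, -2.154]
contact_force: [0.9, -0.1, -0.1]
grip_width: 60.0
```

```bash
python3 -c "
from h import *
plan((484,196,300),-74.2)"
```

```text
t 0.78 pos [ 301.3 -244.6  300.4] yaw -123.4 F [ 0.9 -0.1 -0.1] w 60.0 j [-0.88  0.04  1.74  0.    1.36 -0.3 ]
shift cm [-46.83   0.09  -9.03] turn -0.859 rows >= 7.6
```

Emit:
apply_moves(
  rows=[
    [[-5.5,0,-1],-0.1,6],
    [[-11,0,-2],-0.2,6],
    [[-16.5,0,-3],-0.3,6],
    [[-22,0,-4],-0.4,6],
    [[-27.5,0,-5],-0.5,6],
  ],
)

```text
time: 1.4
tool_pos: [411.5, 14.3, 300.7]
tcp_rot: [-1.571, 0.001, -1.651]
contact_force: [0.5, -1.9, -0.3]
grip_width: 59.9
```

```bash
python3 -c "
from h import *
plan((484,196,220),-74.2)"
```

```text
t 1.4 pos [411.5  14.3 300.7] yaw -94.6 F [ 0.5 -1.9 -0.3] w 59.9 j [-0.15  0.08  1.69  0.    1.37 -0.07]
shift cm [-18.68   8.09   5.77] turn -0.356 rows >= 3.4
```

Emit:
apply_moves(
  rows=[
    [[-5,1,1.5],-0.12,6],
    [[-10,3,3],-0.24,6],
    [[-15,5,4.6],-0.356,6],
    [[-18.7,8,5.8],-0.356,6],
    [[-18.7,8,5.8],-0.356,6],
  ],
)

```text
time: 2.02
tool_pos: [483.3, 197.9, 217.9]
tcp_rot: [-1.576, 0.001, -1.292]
contact_force: [0.6, -0.9, 0.1]
grip_width: 60.0
```

```bash
python3 -c "
from h import *
plan((484,196,77),-74.2)
c=cam('wrist')
for X in [(483.8,195.6,98),(484,196,52)]: print(proj('wrist',X,c))
im=vision.capture('wrist');cv2.imwrite('pics/c.png',im[:,:,::-1])"
```

```text
t 2.02 pos [483.3 197.9 217.9] yaw -74.0 F [ 0.6 -0.9  0.1] w 60.0 j [ 0.24  0.36  1.56  0.    1.22 -0.04]
shift cm [ 0.22 14.09  0.09] turn 0.003 rows >= 2.3
[311.70594042 194.94268916]
[312.0281053  182.94483814]
```

View pics/c.png

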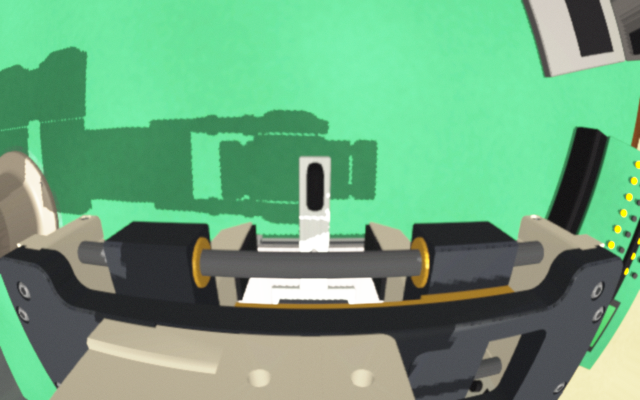

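The grip appears between the fingers, its top centred at about (315,187). The prediction was (312,195), so I check the offset.

```bash
python3 -c "
from h import *
im=cv2.imread('pics/c.png')
m=(im[140:225,295:340].max(2)<60).astype('uint8')
n,l,s,ce=cv2.connectedComponentsWithStats(m);print(s,ce+[295,140])
k=max(range(1,n),key=lambda i:s[i][4]);p=ce[k]+[295,140]
g=onz('wrist',p,98);print(g)
x,y,w,h,_=s[k]
for q in [(295+x+w/2,140+y),(295+x+w/2,140+y+h)]:print(onz('wrist',q,98))
plan((g[0],g[1],77),-74.2)
"
```

```text
[[   0    0   45   85 3170]
 [  13   24   15   46  655]] [[317.43123028 181.05362776]
 [314.9129771  186.58015267]]
[485.11541593 202.16359709  98.        ]
[480.00623732 221.65337331  98.        ]
[491.6579382  181.50622749  98.        ]
t 2.08 pos [483.6 196.8 219.4] yaw -74.1 F [-0.7 -1.1  0.8] w 60.0 j [ 0.24  0.36  1.56  0.    1.22 -0.04]
shift cm [-0.47 14.24  0.34] turn 0.002 rows >= 2.3
```

Emit:
apply_moves(
  rows=[
    [[-0.1,5,0.1],0,6],
    [[-0.2,10,0.2],0,6],
    [[-0.2,14.2,0.2],0,6],
    [[-0.2,14.2,0.2],0,4],
    [[-0.2,14.2,0.2],0,3],
  ],
)

```text
time: 2.7
tool_pos: [485.9, 199.0, 79.6]
tcp_rot: [-1.571, 0.001, -1.294]
contact_force: [0.3, 0.0, 0.8]
grip_width: 44.6
```

Emit:
apply_moves(
  rows=[
    [[0,0,0],0,1],
    [[0,0,0],0,1],
    [[0,0,0],0,1],
    [[0,0,0],0,1],
  ],
)

```text
time: 3.2
tool_pos: [486.2, 199.1, 80.4]
tcp_rot: [-1.569, 0.001, -1.294]
contact_force: [-0.4, -0.5, 5.1]
grip_width: 15.5
```

```bash
python3 -c "
from h import *
plan((581.3-.2793*180,-119.5+.96*180,77),-73.8)
im=vision.capture('top');cv2.imwrite('pics/d.png',cv2.resize(im[115:240,255:425,::-1],None,fx=4.6,fy=4.6,interpolation=cv2.INTER_CUBIC))"
```

```text
t 3.2 pos [486.2 199.1  80.4] yaw -74.1 F [-0.4 -0.5  5.1] w 15.5 j [ 0.24  0.53  1.73  0.    0.89 -0.04]
shift cm [15.25  0.33  0.32] turn -0.006 rows >= 2.4
```

View pics/d.png

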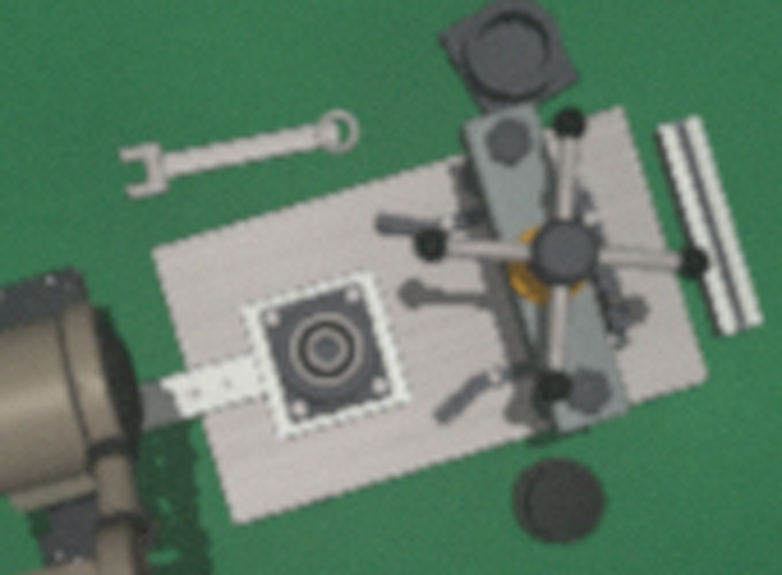

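Grip confirmed at 15.5 mm. I push in gently, centring on the way.

Emit:
apply_moves(
  rows=[
    [[1,0,0.15],-0.003,1],
    [[2,0,0.3],-0.006,1],
    [[3,0,0.4],-0.006,1],
    [[4,0,0.4],-0.006,1],
    [[4.5,0,0.4],-0.006,1],
  ],
)

```text
time: 3.88
tool_pos: [502.4, 157.0, 80.5]
tcp_rot: [-1.569, 0.001, -1.288]
contact_force: [-0.7, 5.9, 2.0]
grip_width: 15.8
```

```bash
python3 -c "
from h import *
plan((581.3-.2793*180,-119.5+.96*180,77),-73.8)
im=vision.capture('top');cv2.imwrite('pics/e.png',cv2.resize(im[115:240,255:425,::-1],None,fx=4.6,fy=4.6,interpolation=cv2.INTER_CUBIC))"
```

```text
t 3.88 pos [502.4 157.   80.5] yaw -73.8 F [-0.7  5.9  2. ] w 15.8 j [ 0.16  0.53  1.73  0.    0.89 -0.13]
shift cm [10.76  0.33 -0.15] turn -0.0 rows >= 1.7
```

View pics/e.png

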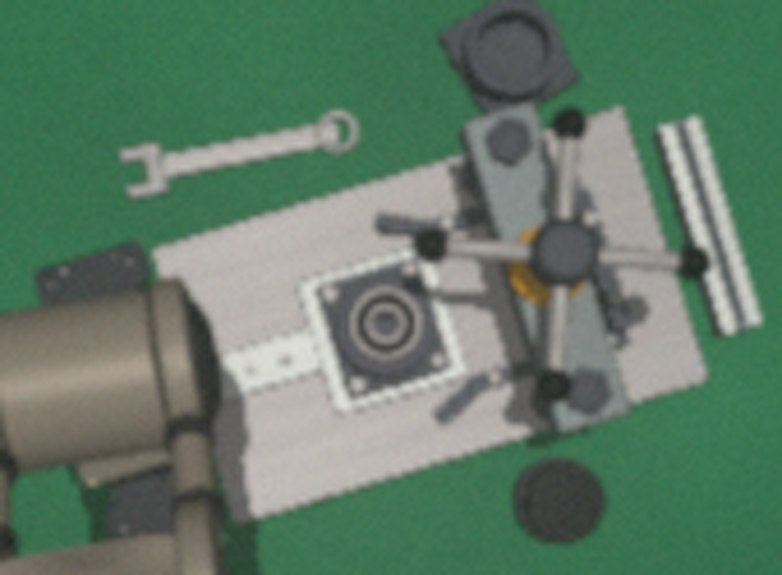

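```bash
python3 - <<'E'
from h import *
f=lambda p:(255+(p[0]+.5)/4.6-.5,115+(p[1]+.5)/4.6-.5)
c=cam('top');yv=np.array([-.2793,.9602,0]);xv=np.array([.9602,.2793,0]);O=np.array([581.3,-119.5,0])
def pr(p,z):
    d=onz('top',f(p),z,c)-O;print(p,round(d@xv,1),round(d@yv,1))
print('plate');[pr(p,52) for p in [(302,283),(342,413),(466,369)]]
print('bearing');pr((386,322),102)
print('flares');[pr(p,58) for p in [(378,222),(438,418),(380,213),(448,423),(500,367)]]
E
```

```text
plate
(302, 283) 47.6 152.6
(342, 413) -50.5 152.4
(466, 369) -46.3 57.8
bearing
(386, 322) -0.1 106.3
flares
(378, 222) 73.2 87.6
(438, 418) -74.0 88.0
(380, 213) 79.0 84.3
(448, 423) -79.5 82.2
(500, 367) -52.1 34.8
```

Plate and bearing are within 1 mm of the guide midline, with about 105 mm to go. I continue pushing.

Emit:
apply_moves(
  rows=[
    [[1,0,0],0,1],
    [[2,0,0],0,1],
    [[3,0,0],0,1],
    [[4,0,0],0,1],
    [[5,0,0],0,1],
  ],
)

```text
time: 4.55
tool_pos: [516.3, 108.8, 80.4]
tcp_rot: [-1.57, 0.002, -1.288]
contact_force: [-1.0, 5.4, 2.8]
grip_width: 15.6
```

Emit:
apply_moves(
  rows=[
    [[1,0,0],0,1],
    [[2,0,0],0,1],
    [[3,0,0],0,1],
    [[3.7,0,0],0,1],
    [[4,0,0],0,1],
  ],
)

```text
time: 5.18
tool_pos: [527.4, 70.6, 80.4]
tcp_rot: [-1.57, 0.002, -1.288]
contact_force: [-2.8, 6.2, 3.5]
grip_width: 15.7
```

```bash
python3 -c "
from h import *
plan((581.3-.2793*180,-119.5+.96*180,77),-73.8)
im=vision.capture('top');cv2.imwrite('pics/f.png',cv2.resize(im[115:240,255:425,::-1],None,fx=4.6,fy=4.6,interpolation=cv2.INTER_CUBIC))"
```

```text
t 5.17 pos [527.4  70.6  80.4] yaw -73.8 F [-2.8  6.2  3.5] w 15.7 j [-0.01  0.54  1.71  0.    0.9  -0.3 ]
shift cm [ 1.76  0.34 -0.13] turn -0.0 rows >= 0.3
```

View pics/f.png

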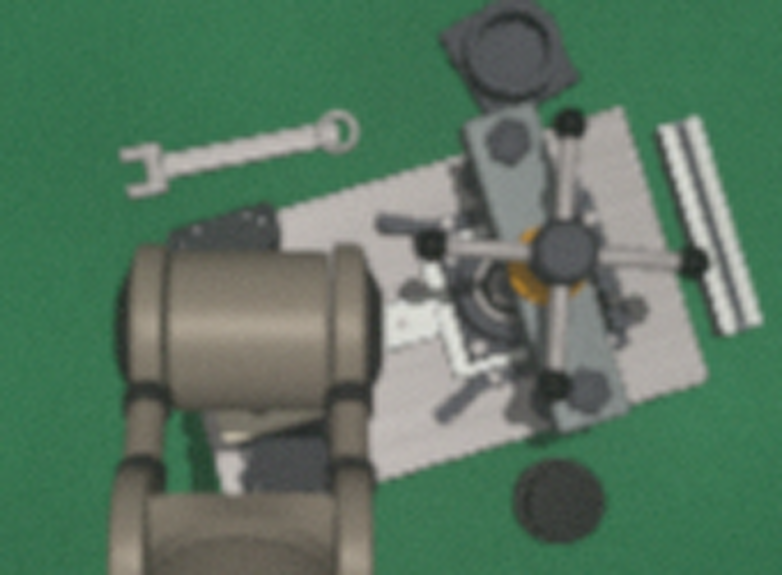

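Sliding freely, with about 17 mm left and no collision. Now I creep to the stop while watching the force.

Emit:
apply_moves(
  rows=[
    [[0.4,0,0],0,1],
    [[0.8,0,0],0,1],
    [[1.1,0,0],0,1],
    [[1.3,0,0],0,1],
    [[1.4,0,0],0,1],
  ],
)

```text
time: 5.85
tool_pos: [531.1, 57.4, 80.5]
tcp_rot: [-1.57, 0.003, -1.288]
contact_force: [-1.6, 5.5, 2.9]
grip_width: 16.2
```

Emit:
apply_moves(
  rows=[
    [[0.15,0,0],0,1],
    [[0.3,0,0],0,1],
  ],
)

```text
time: 6.1
tool_pos: [531.6, 55.4, 80.4]
tcp_rot: [-1.57, 0.004, -1.288]
contact_force: [-2.3, 11.3, 5.9]
grip_width: 15.8
```

Emit:
apply_moves(
  rows=[
    [[0.2,0,0],0,1],
    [[0.3,0,0],0,1],
  ],
)

```text
time: 6.35
tool_pos: [531.3, 55.1, 80.4]
tcp_rot: [-1.571, 0.008, -1.288]
contact_force: [-4.5, 19.6, 5.5]
grip_width: 15.9
```

Emit:
apply_moves(
  rows=[
    [[0.3,0,0],0,1],
    [[0.4,0,0],0,1],
  ],
)

```text
time: 6.6
tool_pos: [531.2, 54.9, 80.4]
tcp_rot: [-1.572, 0.014, -1.288]
contact_force: [-4.5, 23.2, 4.7]
grip_width: 15.9
```

Firm contact: force rose from 6 to 23 N with no motion after 151 mm of travel, which matches the measured 150–151. I release and rise.

Emit:
apply_moves(
  rows=[
    [[0,0,0],0,1],
    [[0,0,0],0,5],
    [[0,0,0],0,5],
    [[0,-3,0],0,5],
    [[0,-8,0],0,5],
  ],
)

```text
time: 7.22
tool_pos: [530.5, 53.4, 159.7]
tcp_rot: [-1.576, 0.015, -1.289]
contact_force: [1.3, -0.1, 0.4]
grip_width: 48.8
```

Emit:
apply_moves(
  rows=[
    [[-2,-6,0],0,3],
    [[-5,-11,0],0,3],
    [[-8,-16,0],0,3],
    [[-8,-16,0],0,3],
  ],
)

```text
time: 7.72
tool_pos: [510.8, 129.5, 325.2]
tcp_rot: [-1.567, 0.014, -1.287]
contact_force: [0.1, -0.0, -0.8]
grip_width: 30.3
```

```bash
python3 -c "
from h import *
plan((645,-125,310),-5)
for n,a,b,c,d in [('top',115,240,255,425),('scene',145,275,215,395)]:
    im=vision.capture(n);cv2.imwrite('pics/g_%s.png'%n,cv2.resize(im[a:b,c:d,::-1],None,fx=4.4,fy=4.4,interpolation=cv2.INTER_CUBIC))
im=vision.capture('wrist');cv2.imwrite('pics/g_w.png',im[:,:,::-1])"
```

```text
t 7.72 pos [510.8 129.5 325.2] yaw -73.7 F [ 0.1 -0.  -0.8] w 30.3 j [ 0.09  0.29  1.36  0.01  1.49 -0.19]
shift cm [28.21  1.16  5.75] turn -1.2 rows >= 6.5
```

View pics/g_top.png

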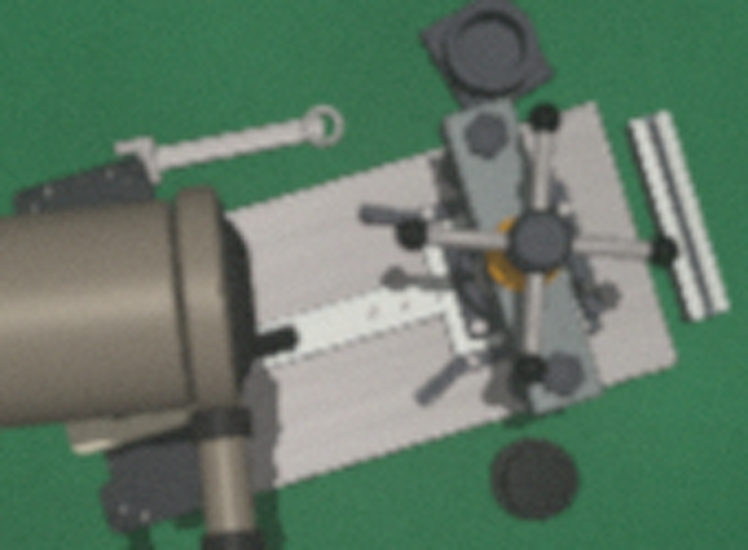

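View pics/g_scene.png

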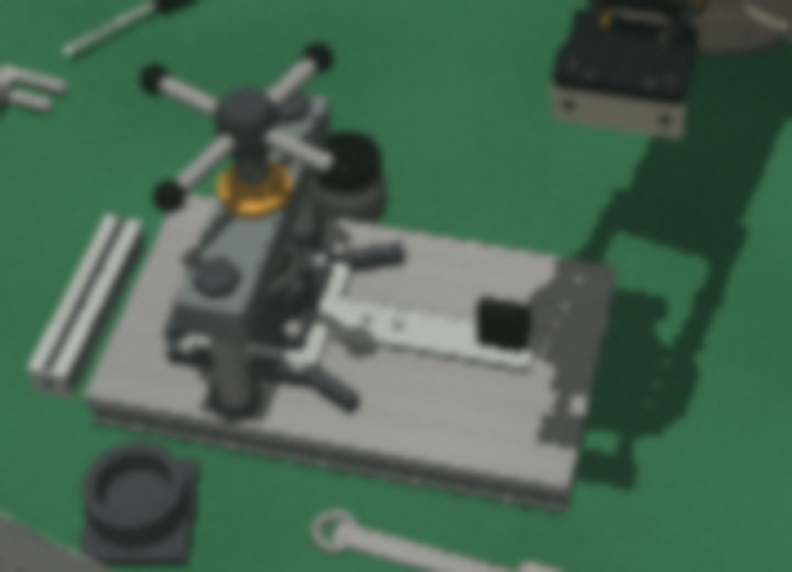

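View pics/g_w.png

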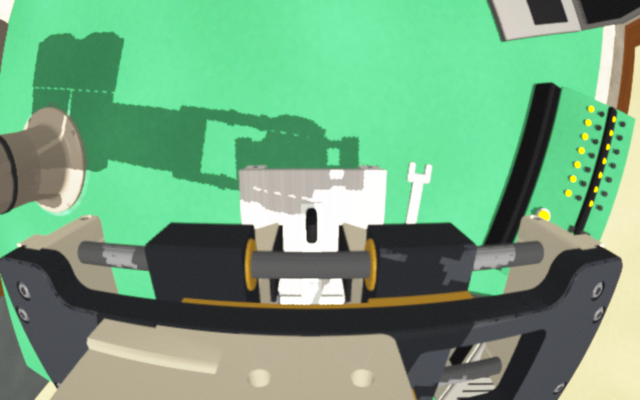

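The plate's rear corners are visible: top crop (463,358), scene crop (345,266) and (310,366). They should be at press y = 50, so I check.

```bash
python3 - <<'E'
from h import *
yv=np.array([-.2793,.9602,0]);xv=np.array([.9602,.2793,0]);O=np.array([581.3,-119.5,0])
for n,a,b,P in [('top',255,115,[((463,358),52),((443,320),52),((592,103),42),((676,360),42)]),('scene',215,145,[((345,266),52),((312,366),52),((535,368),52),((613,266),42),((570,508),42),((530,300),98)])]:
    c=cam(n)
    for p,z in P:
        d=onz(n,(a+(p[0]+.5)/4.4-.5,b+(p[1]+.5)/4.4-.5),z,c)-O;print(n,p,round(d@xv,1),round(d@yv,1))
E
```

```text
top (463, 358) -53.7 46.5
top (443, 320) -21.9 52.4
top (592, 103) 104.0 -106.8
top (676, 360) -102.1 -108.5
scene (345, 266) -48.6 46.6
scene (312, 366) 50.5 48.6
scene (535, 368) 15.9 208.7
scene (613, 266) -103.8 248.2
scene (570, 508) 122.7 254.5
scene (530, 300) -9.1 198.3
```

Everything agrees with home: the rear edge is at 46–52 against 50 expected, plus the hard stop. Next I go above the far capstan spoke, which points at -5°, at radius 55 mm.

Emit:
apply_moves(
  rows=[
    [[5,0,1],-0.17,3],
    [[10,0,2],-0.35,3],
    [[15,0,3],-0.52,3],
    [[20,0,4],-0.7,3],
    [[24,0,5],-0.87,3],
  ],
)

```text
time: 8.5
tool_pos: [624.1, -92.1, 313.3]
tcp_rot: [-1.565, 0.019, -0.416]
contact_force: [0.8, 0.8, -0.2]
grip_width: 29.8
```

```bash
python3 -c "
from h import *
plan((636.4,-123.8,300),-5)"
```

```text
t 8.5 pos [624.1 -92.1 313.3] yaw -23.8 F [ 0.8  0.8 -0.2] w 29.8 j [-0.27  0.52  1.05  0.01  1.59 -1.43]
shift cm [ 2.44  1.27 -2.41] turn -0.329 rows >= 1.8
```

Emit:
apply_moves(
  rows=[
    [[1.2,0.6,-1.2],-0.17,2.8],
    [[2.4,1.2,-2.4],-0.329,2.8],
    [[2.4,1.2,-2.4],-0.329,2.8],
  ],
)

```text
time: 8.88
tool_pos: [635.5, -125.4, 297.5]
tcp_rot: [-1.558, 0.021, -0.091]
contact_force: [0.1, 0.9, 0.4]
grip_width: 28.0
```

```bash
python3 -c "
from h import *
plan((636.4,-123.8,245),-5)
c=cam('wrist')
for X in [(581.6,-119,261),(661.3,-126,241),(636.4,-123.8,241)]: print(proj('wrist',X,c))
im=vision.capture('wrist');cv2.imwrite('pics/h_w.png',im[:,:,::-1])
im=vision.capture('top');cv2.imwrite('pics/h_t.png',cv2.resize(im[80:240,255:425,::-1],None,fx=3.7,fy=3.7,interpolation=cv2.INTER_CUBIC))"
```

```text
t 8.88 pos [ 635.5 -125.4  297.5] yaw -5.2 F [0.1 0.9 0.4] w 28.0 j [-0.32  0.56  1.01  0.01  1.59 -1.8 ]
shift cm [0.19 5.25 0.11] turn -0.004 rows >= 0.8
[312.48238888 140.61036669]
[312.12862708 252.56545302]
[312.08846977 219.40533094]
```

View pics/h_w.png

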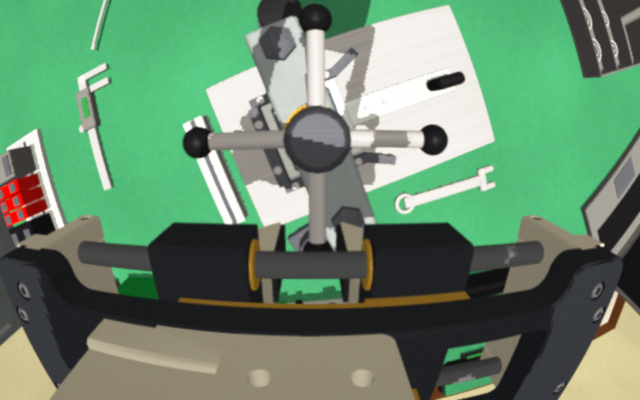

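View pics/h_t.png

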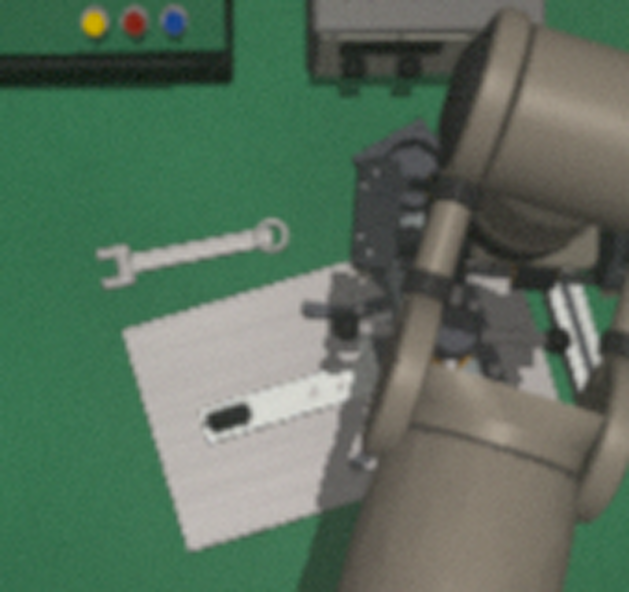

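The wrist view shows the spoke between the fingers at column ~317 against 312 predicted, which is about +3 mm along the jaw axis. The hub at (317,140) agrees. I correct by 3 mm and lower.

Emit:
apply_moves(
  rows=[
    [[0.1,1.5,0.3],-0.004,2.8],
    [[0.2,3,0.3],-0.004,2.8],
    [[0.2,4.2,0.3],-0.004,2.8],
    [[0.2,5.2,0.3],-0.004,2.8],
    [[0.2,5.2,0.3],-0.004,2.8],
  ],
)

```text
time: 9.6
tool_pos: [636.7, -120.0, 246.5]
tcp_rot: [-1.558, 0.02, -0.087]
contact_force: [-0.2, -0.7, -0.1]
grip_width: 27.7
```

```bash
python3 -c "
from h import *
plan((636.4,-123.8,245),-5)
im=vision.capture('wrist');cv2.imwrite('pics/i_w.png',im[:,:,::-1])"
```

```text
t 9.6 pos [ 636.7 -120.   246.5] yaw -5.0 F [-0.2 -0.7 -0.1] w 27.7 j [-0.31  0.58  1.11  0.01  1.47 -1.79]
shift cm [ 0.01  0.14 -0.38] turn -0.0 rows >= 0.1
```

View pics/i_w.png

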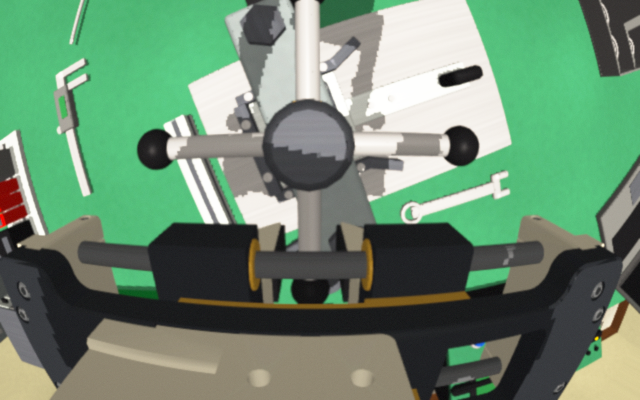

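The spoke is centred between the fingers. I now compute the arc rows about the hub.

```bash
cat >> h.py <<'E'
def arc(n=5,step=.13,hub=(581.8,-117.0),r=55,lead=.08):
    o=bot.get_obs();R=Ro.from_euler('xyz',o['tcp_rot']).as_matrix();y=np.arctan2(R[1,0],R[0,0])
    p=o['tool_pos'];rel=p[:2]-hub;ph=np.arctan2(rel[1],rel[0])
    cap=np.radians(16.2)-ph
    if cap<-.5:cap+=2*np.pi
    print('t',round(o['time'],2),'p',np.round(p,1),'radius',round(np.linalg.norm(rel),1),'yaw',round(np.degrees(y),1),'phi',round(np.degrees(ph),1),'finger cap ang',round(cap,3),'F',np.round(o['contact_force'],1),'w',round(o['grip_width'],1),'j6',round(o['joint_positions'][5],2),'rpy',np.round(o['tcp_rot'],3))
    for i in range(1,n+1):
        a=ph-step*i;z=243-5.73*(cap+step*i-lead)+2.5
        t=np.array([hub[0]+r*np.cos(a),hub[1]+r*np.sin(a),z])
        s=R.T@(t-p)/10;turn=(y-a+np.pi)%(2*np.pi)-np.pi
        print(np.round(s,2).tolist(),round(turn,3))
E
python3 -c "
from h import *
arc()"
```

```text
t 9.65 p [ 637.  -120.2  247.3] radius 55.3 yaw -5.0 phi -3.3 finger cap ang 0.34 F [ 0.3 -0.1 -0.1] w 28.0 j6 -1.79 rpy [-1.558  0.019 -0.087]
[-0.05, 0.4, -0.72] 0.1
[-0.16, 0.46, -1.43] 0.23
[-0.37, 0.53, -2.11] 0.36
[-0.66, 0.61, -2.76] 0.49
[-1.04, 0.68, -3.37] 0.62
```

Emit:
apply_moves(
  rows=[
    [[-0.05,0.3,-0.7],0.1,2.2],
    [[-0.15,0.45,-1.4],0.23,2.2],
    [[-0.35,0.5,-2.1],0.36,2.2],
    [[-0.65,0.6,-2.75],0.49,2.2],
    [[-1.05,0.7,-3.4],0.62,2.2],
  ],
)

```text
time: 10.28
tool_pos: [623.9, -153.0, 241.1]
tcp_rot: [-1.57, 0.021, -0.712]
contact_force: [0.7, 1.9, 0.7]
grip_width: 22.2
```

```bash
python3 -c "
from h import *
arc()
im=vision.capture('wrist');cv2.imwrite('pics/j_w.png',im[:,:,::-1])"
```

```text
t 10.28 p [ 623.9 -153.   241.1] radius 55.3 yaw -40.8 phi -40.5 finger cap ang 0.99 F [0.7 1.9 0.7] w 22.2 j6 -1.22 rpy [-1.57   0.021 -0.712]
[-0.07, 0.15, -0.71] 0.125
[-0.21, 0.23, -1.42] 0.255
[-0.43, 0.31, -2.09] 0.385
[-0.74, 0.39, -2.74] 0.515
[-1.13, 0.47, -3.33] 0.645
```

View pics/j_w.png

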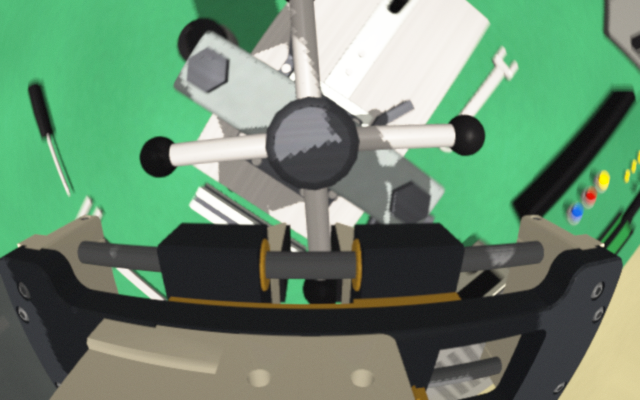

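The capstan turns with the fingers; the spoke at column ~318 rests on the trailing finger. I keep winding.

Emit:
apply_moves(
  rows=[
    [[-0.05,0.15,-0.7],0.125,2.2],
    [[-0.2,0.23,-1.4],0.255,2.2],
    [[-0.43,0.31,-2.1],0.385,2.2],
    [[-0.75,0.39,-2.75],0.515,2.2],
    [[-1.15,0.47,-3.35],0.645,2.2],
  ],
)

```text
time: 10.95
tool_pos: [593.0, -171.3, 237.2]
tcp_rot: [-1.582, 0.016, -1.364]
contact_force: [2.2, 1.0, 0.5]
grip_width: 22.5
```

```bash
python3 -c "
from h import *
arc()"
```

```text
t 10.95 p [ 593.  -171.3  237.2] radius 55.4 yaw -78.2 phi -78.3 finger cap ang 1.65 F [2.2 1.  0.5] w 22.5 j6 -0.62 rpy [-1.582  0.016 -1.364]
[-0.09, 0.16, -0.71] 0.133
[-0.23, 0.24, -1.41] 0.263
[-0.46, 0.33, -2.09] 0.393
[-0.77, 0.41, -2.73] 0.523
[-1.16, 0.5, -3.32] 0.653
```

Emit:
apply_moves(
  rows=[
    [[-0.05,0.16,-0.7],0.133,2.2],
    [[-0.2,0.24,-1.4],0.263,2.2],
    [[-0.45,0.33,-2.1],0.393,2.2],
    [[-0.75,0.41,-2.75],0.523,2.2],
    [[-1.15,0.5,-3.3],0.653,2.2],
  ],
)

```text
time: 11.58
tool_pos: [558.8, -166.9, 233.6]
tcp_rot: [-1.587, 0.006, -2.02]
contact_force: [1.9, -0.3, -0.2]
grip_width: 21.7
```

```bash
python3 -c "
from h import *
arc()
im=vision.capture('wrist');cv2.imwrite('pics/k_w.png',im[:,:,::-1])"
```

```text
t 11.57 p [ 558.8 -166.9  233.6] radius 54.9 yaw -115.7 phi -114.7 finger cap ang 2.285 F [ 1.9 -0.3 -0.2] w 21.7 j6 0.02 rpy [-1.587  0.006 -2.02 ]
[-0.03, 0.16, -0.71] 0.112
[-0.15, 0.25, -1.41] 0.242
[-0.37, 0.33, -2.09] 0.372
[-0.67, 0.42, -2.74] 0.502
[-1.05, 0.51, -3.34] 0.632
```

View pics/k_w.png

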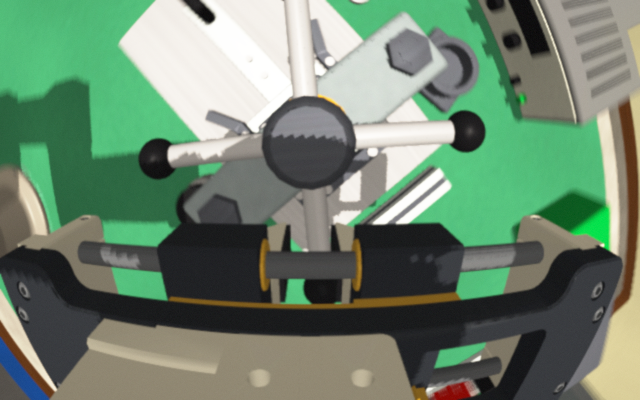

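Still tracking. Pressing should begin soon.

Emit:
apply_moves(
  rows=[
    [[-0.05,0.16,-0.7],0.112,2.2],
    [[-0.15,0.25,-1.4],0.242,2.2],
    [[-0.37,0.33,-2.1],0.372,2.2],
    [[-0.67,0.42,-2.75],0.502,2.2],
    [[-1.05,0.5,-3.35],0.632,2.2],
  ],
)

```text
time: 12.25
tool_pos: [533.7, -143.3, 230.1]
tcp_rot: [-1.584, -0.003, -2.657]
contact_force: [3.6, -3.4, -2.1]
grip_width: 22.0
```

```bash
python3 -c "
from h import *
arc()"
```

```text
t 12.25 p [ 533.7 -143.3  230.1] radius 54.8 yaw -152.3 phi -151.3 finger cap ang 2.923 F [ 3.6 -3.4 -2.1] w 22.0 j6 0.68 rpy [-1.584 -0.003 -2.657]
[-0.02, 0.17, -0.71] 0.113
[-0.14, 0.26, -1.41] 0.243
[-0.36, 0.34, -2.09] 0.373
[-0.66, 0.42, -2.74] 0.503
[-1.05, 0.5, -3.34] 0.633
```

Pressing force is about 5 N. I go on.

Emit:
apply_moves(
  rows=[
    [[-0.02,0.17,-0.7],0.113,2.2],
    [[-0.14,0.26,-1.4],0.243,2.2],
    [[-0.36,0.34,-2.1],0.373,2.2],
    [[-0.66,0.4,-2.75],0.503,2.2],
  ],
)

```text
time: 12.75
tool_pos: [527.0, -117.2, 227.1]
tcp_rot: [-1.578, -0.008, 3.122]
contact_force: [-0.7, -5.6, -1.7]
grip_width: 21.7
```

```bash
python3 -c "
from h import *
arc(step=.09)"
```

```text
t 12.75 p [ 527.  -117.2  227.1] radius 54.8 yaw 178.9 phi -179.8 finger cap ang 3.421 F [-0.7 -5.6 -1.7] w 21.7 j6 1.23 rpy [-1.578 -0.008  3.122]
[0.01, 0.13, -0.49] 0.067
[-0.05, 0.19, -0.98] 0.157
[-0.15, 0.24, -1.47] 0.247
[-0.29, 0.29, -1.94] 0.337
[-0.48, 0.35, -2.4] 0.427
```

Emit:
apply_moves(
  rows=[
    [[0,0.1,-0.5],0.067,2.2],
    [[-0.05,0.15,-1],0.157,2.2],
    [[-0.15,0.2,-1.45],0.247,2.2],
  ],
)

```text
time: 13.12
tool_pos: [528.5, -103.8, 225.6]
tcp_rot: [-1.573, -0.01, 2.875]
contact_force: [-2.1, -4.2, 0.0]
grip_width: 22.3
```

```bash
python3 -c "
from h import *
arc(step=.05)
im=vision.capture('wrist');cv2.imwrite('pics/l_w.png',im[:,:,::-1])"
```

```text
t 13.12 p [ 528.5 -103.8  225.6] radius 54.9 yaw 164.8 phi 166.1 finger cap ang 3.668 F [-2.1 -4.2  0. ] w 22.3 j6 1.5 rpy [-1.573 -0.01   2.875]
[0.01, 0.1, -0.27] 0.027
[-0.01, 0.13, -0.55] 0.077
[-0.03, 0.16, -0.82] 0.127
[-0.08, 0.19, -1.09] 0.177
[-0.13, 0.21, -1.36] 0.227
```

View pics/l_w.png

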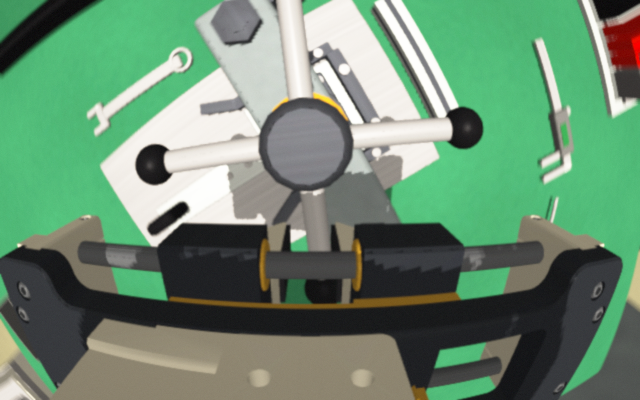

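The spoke lags the fingers by about 6°, so the capstan is at about 3.57. I continue in small steps to the hard stop.

Emit:
apply_moves(
  rows=[
    [[0,0.05,-0.28],0.03,2.2],
    [[0,0.1,-0.55],0.08,2.2],
    [[-0.03,0.12,-0.8],0.13,2.2],
  ],
)

```text
time: 13.55
tool_pos: [530.7, -96.5, 224.8]
tcp_rot: [-1.571, -0.011, 2.745]
contact_force: [-2.8, -3.5, 0.1]
grip_width: 22.2
```

```bash
python3 -c "
from h import *
arc(step=.05)"
```

```text
t 13.55 p [530.7 -96.5 224.8] radius 55.1 yaw 157.3 phi 158.1 finger cap ang 3.806 F [-2.8 -3.5  0.1] w 22.2 j6 1.65 rpy [-1.571 -0.011  2.745]
[-0.01, 0.09, -0.28] 0.035
[-0.03, 0.12, -0.55] 0.085
[-0.06, 0.15, -0.82] 0.135
[-0.1, 0.17, -1.09] 0.185
[-0.16, 0.2, -1.36] 0.235
```

Emit:
apply_moves(
  rows=[
    [[0,0,-0.28],0.03,2.2],
    [[-0.02,0,-0.5],0.08,2.2],
    [[-0.02,0,-0.5],0.08,2.2],
  ],
)

```text
time: 13.92
tool_pos: [532.2, -92.8, 224.5]
tcp_rot: [-1.568, -0.012, 2.668]
contact_force: [-3.2, -4.6, -2.0]
grip_width: 22.0
```

```bash
python3 -c "
from h import *
arc(step=.05)"
```

```text
t 13.93 p [532.2 -92.8 224.5] radius 55.2 yaw 152.8 phi 154.0 finger cap ang 3.878 F [-3.2 -4.6 -2. ] w 22.0 j6 1.73 rpy [-1.568 -0.012  2.668]
[-0.02, 0.11, -0.28] 0.03
[-0.04, 0.13, -0.55] 0.08
[-0.06, 0.16, -0.82] 0.13
[-0.11, 0.19, -1.1] 0.18
[-0.16, 0.22, -1.36] 0.23
```

Emit:
apply_moves(
  rows=[
    [[-0.02,0,-0.3],0.03,2.2],
    [[-0.03,0,-0.4],0.03,2.2],
  ],
)

```text
time: 14.18
tool_pos: [532.9, -91.5, 224.3]
tcp_rot: [-1.562, -0.013, 2.641]
contact_force: [-7.9, -10.4, 0.0]
grip_width: 22.3
```

Emit:
apply_moves(
  rows=[
    [[-0.02,0,-0.3],0.03,2.2],
    [[-0.03,0,-0.4],0.03,2.2],
  ],
)

```text
time: 14.42
tool_pos: [533.4, -91.0, 224.2]
tcp_rot: [-1.555, -0.014, 2.614]
contact_force: [-10.0, -13.3, 0.4]
grip_width: 22.0
```

```bash
python3 -c "
from h import *
arc(step=.05)
im=vision.capture('wrist');cv2.imwrite('pics/m_w.png',im[:,:,::-1])"
```

```text
t 14.43 p [533.4 -91.  224.2] radius 54.9 yaw 149.7 phi 151.7 finger cap ang 3.918 F [-10.  -13.3   0.4] w 22.0 j6 1.8 rpy [-1.555 -0.014  2.614]
[0.01, 0.09, -0.28] 0.016
[-0.0, 0.12, -0.55] 0.066
[-0.03, 0.14, -0.83] 0.116
[-0.07, 0.16, -1.1] 0.166
[-0.12, 0.19, -1.37] 0.216
```

View pics/m_w.png

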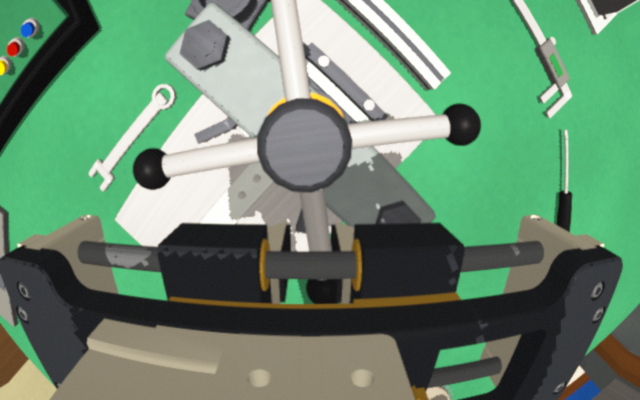

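Hard stop: force jumped to 17 N with hardly any motion, and the capstan reads about 3.8 rad from the spoke direction. I centre the fingers off the spoke, open slightly and lift.

Emit:
apply_moves(
  rows=[
    [[0,0,0.3],0,2.2],
    [[0,0,0.5],-0.1,2.6],
    [[0,0,0.5],-0.13,3.2],
    [[0,0,0.5],-0.13,3.2],
  ],
)

```text
time: 14.98
tool_pos: [531.2, -95.0, 224.5]
tcp_rot: [-1.557, -0.016, 2.744]
contact_force: [0.9, 0.4, 0.0]
grip_width: 31.9
```

```bash
python3 -c "
from h import *
arc(n=1)
im=vision.capture('wrist');cv2.imwrite('pics/n_w.png',im[:,:,::-1])"
```

```text
t 14.97 p [531.2 -95.  224.5] radius 55.2 yaw 157.2 phi 156.6 finger cap ang 3.833 F [0.9 0.4 0. ] w 31.9 j6 1.66 rpy [-1.557 -0.016  2.744]
[-0.08, 0.11, -0.71] 0.142
```

View pics/n_w.png

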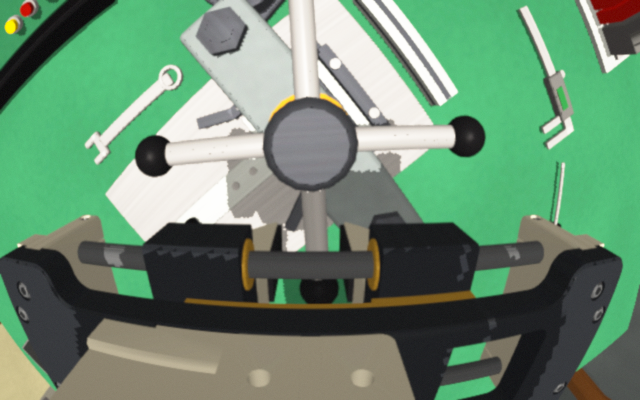

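The spoke is centred between the fingers with gaps on both sides and no force. I lift clear and move away toward the robot.

Emit:
apply_moves(
  rows=[
    [[0,-2.5,0],0,3.2],
    [[0,-6,0],0,3.2],
    [[0,-10,0],0,3.2],
    [[3,-14,0],0,3.2],
    [[8,-15,0],0,3.2],
  ],
)

```text
time: 15.65
tool_pos: [460.9, -63.1, 377.8]
tcp_rot: [-1.558, -0.011, 2.743]
contact_force: [-0.4, -0.2, -0.2]
grip_width: 31.6
```

```bash
python3 -c "
from h import *
plan((420,-300,370),157)"
```

```text
t 15.65 pos [460.9 -63.1 377.8] yaw 157.2 F [-0.4 -0.2 -0.2] w 31.6 j [-0.29  0.16  1.39 -0.01  1.6   1.68]
shift cm [-5.43  1.02 23.41] turn 0.003 rows >= 3.8
```

Emit:
apply_moves(
  rows=[
    [[0,0,6],0,3.2],
    [[-1,0,12],0,3.2],
    [[-3,0,18],0,3.2],
    [[-5,0,24],0,3.2],
    [[-5,0,24],0,3.2],
  ],
)

```text
time: 16.27
tool_pos: [413.0, -307.1, 379.2]
tcp_rot: [-1.558, -0.013, 2.737]
contact_force: [0.5, 0.2, 0.3]
grip_width: 31.7
```

```bash
python3 -c "
from h import *
plan((420,-300,370),157)
for n,a,b,c,d in [('top',115,240,255,425),('scene',145,275,215,395)]:
    im=vision.capture(n);cv2.imwrite('pics/o_%s.png'%n,cv2.resize(im[a:b,c:d,::-1],None,fx=4.4,fy=4.4,interpolation=cv2.INTER_CUBIC))
"
```

```text
t 16.27 pos [ 413.  -307.1  379.2] yaw 156.8 F [0.5 0.2 0.3] w 31.7 j [-0.78  0.26  1.26 -0.02  1.62  1.2 ]
shift cm [-0.37  0.9  -0.94] turn -0.003 rows >= 0.2
```

View pics/o_top.png

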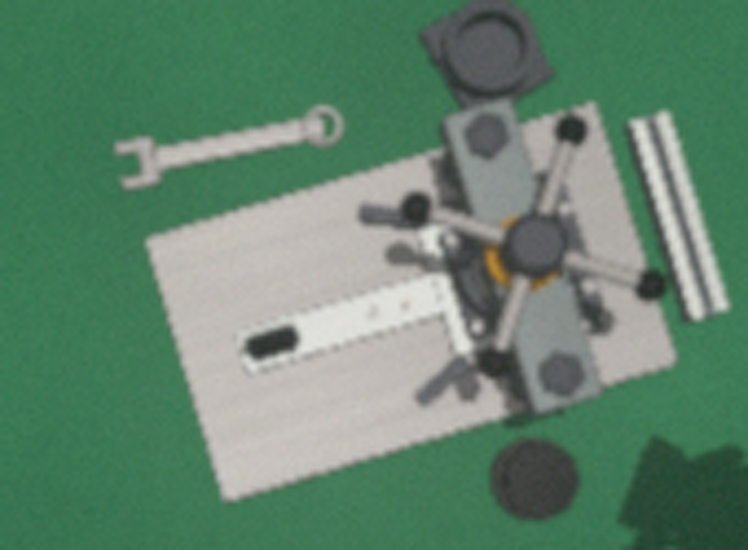

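View pics/o_scene.png

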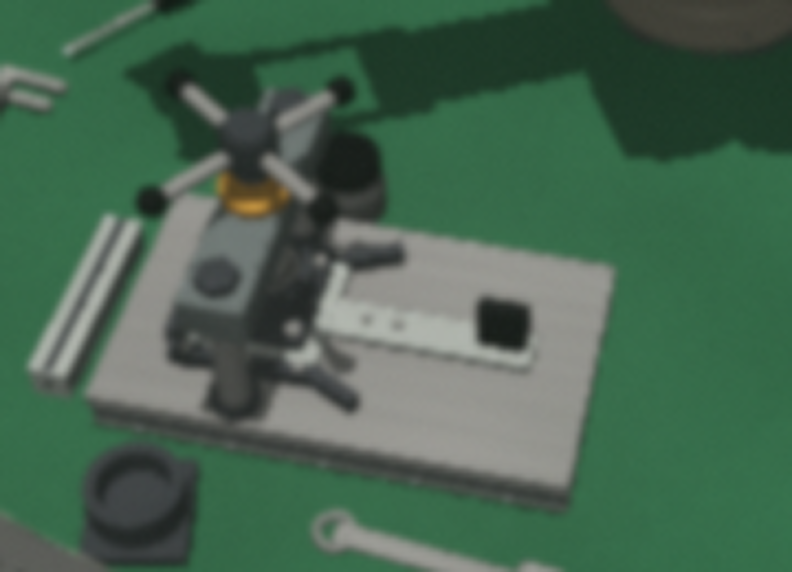

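Carriage and bystanders are where they were and the capstan has wound down. I measure the final capstan angle and the grip position from the top crop: balls (571,130), (415,208), (651,284) and (494,360), and grip (272,341).

```bash
python3 - <<'E'
from h import *
c=cam('top');f=lambda p:(255+(p[0]+.5)/4.4-.5,115+(p[1]+.5)/4.4-.5)
yv=np.array([-.2793,.9602,0]);xv=np.array([.9602,.2793,0]);O=np.array([581.3,-119.5,0])
B=np.array([onz('top',f(p),222,c) for p in [(571,130),(415,208),(651,284),(494,360)]]);m=B.mean(0)
print(m,np.linalg.norm(B-m,axis=1));
for b in B:print(round((16.2-np.degrees(np.arctan2(*(b-m)[:2][::-1])))%90,1))
print('want',np.degrees(3.75)%90)
g=onz('top',f((272,341)),98,c)-O;print('grip',g@xv,g@yv)
E
```

```text
[ 581.76169346 -118.68833777  222.        ] [79.79492017 80.25997135 80.64430332 78.989541  ]
35.6
34.6
35.2
35.9
want 34.8591731740587
grip -2.232258265267197 180.43617245784478
```

The capstan measures 3.76 rad (3.75 expected) and the grip is at press y = 180.4 (180 expected). I hand in.

```bash
python3 -c "
from h import *
print(order.close_job())"
```

```text
the job is handed in; nothing more can be done
None
```

The carriage is home against the end stop, the press is wound down to its hard stop, and the job is handed in at about 16.4 s of the 69 s. I did not see the bearing itself at the end, because the bridge hid it. That it is flush is inferred from the capstan angle and the hard stop.

- **Carriage:** I gripped the tail, centred the plate and slid it about 151 mm to the stop, where the force rose to 23 N with no further movement. In the last top view the grip sat 180.4 mm along the press bed (180 when home).
- **Press:** With two fingers either side of one spoke I wound the capstan clockwise to its hard stop, where the force jumped from about 5 to 17 N. The last picture puts the capstan at about 3.76 rad; flush is at 3.75.
- **Let go:** I released the spoke and lifted clear, with about 0 N on the tool. The bystanders in the close-up views of the press look unmoved; I did not measure them.

**Checks that disagreed:** All differences were within the clearances.
- The wrist camera placed the grip about 6 mm along the tail from where the top camera did.
- It placed the hub about 3 mm to one side of the top camera's figure.
- The last top view showed the grip 2 mm off the midline.

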